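Drive a jammed asphalt core out of a core bit with a drift rod

TASK

The core is stuck in the core bit on the bench clamp: take the drift rod, feed it straight through the hub from the back without forcing it against the steel, and with the rod alone press the core out along the channel until you feel it bear on the anvil of the measuring stop, wholly clear of the bit, and hold it there lightly for a moment. The asphalt is brittle, so no knocks and no hard shoves. Then draw the rod out, lay it back in the notches of its rest as you found it, and leave everything else where it stands.

Things in the scene. Friction and masses are not known exactly. Their poses are not given: they have to be found in the camera images.
- bench: Fixed bench clamp: blue base plate (x -24 to 238 mm, 100 mm wide, 12 thick) with a green core bit lying level in a dark saddle block (strap and two black knobs, top at most 102 mm high) and a level aluminium V channel beyond it. Origin on the table below the hub mouth; +x level along the bit's axis from hub to crown to channel, the way the core goes out; +z up. Bit axis at y = 0, z = 75 mm.
- hub_mouth (a point): Centre of the hub's open mouth on the bit's axis, 75 mm above the table. Steel hub 31 mm outside; bore 15 mm, 36 mm long, straight into the hollow barrel, with a countersink at the mouth (23 mm wide, narrowing to 15 mm over the first 4 mm). Axes as bench.
- crown (a point): Centre of the crown face (open end with brass segments), 115 mm along +x from the hub mouth. Barrel 48 mm outside, 43 inside, hollow from 36 to 115 mm past the hub mouth. A spring core lifter inside, 11 to 21 mm short of the crown, grips the core. Axes as bench.
- channel (a point): Middle of the V channel's length, at the height of the bit's axis. The channel begins 6 mm past the crown and is 105 mm long, with scale ticks on one edge. A core lying in it has its axis about 1.4 mm below the bit's. Axes as bench.
- stop: Grey measuring stop clamped across the channel, each time elsewhere: its origin is on the table, 74 to 90 mm past the crown; axes as bench. Through it runs a stiff brass screw anvil, 30 mm disc with a hard cork face on the bit's axis. With the screw right back the face is at the origin's x; it may stand out up to 8 mm nearer the crown (no reading of that: feel for it). It does not give way.
- core_front (a point): Centre of the core's front end, 30 mm ahead of the core's origin along its +x.
- core: Dark asphalt core with pale grains: cylinder 42 mm in diameter, 60 mm long, about 0.2 kg. Origin at its middle, +x along its axis towards the channel. At first jammed in the barrel, front 3 to 11 mm out of the crown. The lifter lets it slide at 8 to 14 N (differs each time); it slides easily once its back end is within 11 mm of the crown.
- core_back (a point): Centre of the core's flat back end (the end to be pushed), 30 mm behind the core's origin along its -x.
- drift: Drift rod, 260 mm long, 0.16 kg: red octagonal handle 26 mm across flats, 70 mm long; aluminium rod 13 mm in diameter from handle to tip; 30 mm steel stub of 13 mm diameter behind the handle. Origin at the middle of the handle (balance point about 13 mm towards the tip); +x along the rod to the tip, +z up at the start.
- drift_tip (a point): Flat end of the drift rod, 195 mm from the drift's origin along its +x; its edge is bevelled 2 mm. Axes as drift.
- rest: Fixed plywood rest of the drift, base 215 x 60 x 8 mm, two notched posts 10 mm thick, 44 mm wide, corners up to 66 mm high, standing 52 mm behind the origin (under the stub) and 125 mm ahead (under the rod). Origin on the table below the handle's middle, +x towards the tip of the resting drift, +z up.
- rest_place (a point): Where the drift's origin lies when the drift rests in both notches, 60 mm above the table. Axes as rest.
- disc_a: Bystander, to be left alone: asphalt disc 100 mm in diameter, 30 mm high. Origin: centre of its underside, z up.
- disc_b: Bystander, to be left alone: asphalt disc 100 mm in diameter, 40 mm high. Origin: centre of its underside, z up.
- prism: Bystander, to be left alone: asphalt prism 40 x 160 x 40 mm. Origin: centre of its underside, z up.
- stone_a: Bystander, to be left alone: tan stone core, 50 mm in diameter and height, standing. Origin: centre of its underside, z up.
- stone_b: Bystander, to be left alone: pale stone core, 50 mm in diameter and height, standing. Origin: centre of its underside, z up.
- jar: Bystander, to be left alone: glass jar of aggregate, 74 mm in diameter, 135 mm high. Origin: centre of its underside, z up.
- spare_bit: Bystander, to be left alone: blue core bit standing on its crown, 39 mm in diameter, 102 mm high. Origin: centre of its underside, z up.
- mallet: Bystander, to be left alone: hammer lying on the table. Origin: centre of its underside, z up (mallet: its long axis along x).

How it is judged:
By the outcome, as a careful person would: the job done as asked, in the order asked, and still so for the second after the job is handed in, with the robot touching nothing.
It also fails if it takes over 72 s, if anything falls off the work surface, if the arm or the gripper's body presses on something with over 40 N, if the wrist force passes 120 N, or if a joint passes its speed limit or range.

ROBOT

A 6-joint arm with a two-finger parallel gripper is mounted at the origin on the work surface. World frame = base frame: x ahead of the robot, y to its left, z up, the work surface at z = 0. Lengths are in m, angles in rad, forces in N, time in s.
With the tool pointing down it reaches from about 0.35 to 0.95 m from the base axis. Payload 17.4 kg.
Tool frame: the origin (TCP) lies at the very end of the fingers, on their centre line; the grasp point (between the pads) lies 19 mm behind it; z points along the fingers, y is the line along which they close (so a half turn about z gives the same grasp; the last joint's range is limited). The gripper opens to 93 mm and grips with 3 to 60 N. Pads are 15 mm wide; open, the fingers measure 128 mm over their backs; the gripper's body (75 mm by 188 mm) begins 65 mm behind the grasp point.
Start: joints at [-1.334, 0.116, 1.442, -0, 1.584, -0.038], TCP at [0.183, -0.65, 0.219] pointing down, gripper open.
Joint ranges: [-2.83, 2.83], [-0.83, 2.19], [0.07, 2.5], [-1.14, 4.28], [0.01, 3], [-2.97, 2.97]. Speed limits (rad/s): [1.89, 1.89, 2.22, 3.14, 3.14, 3.14].

INTERFACE

Orientations are given as a unit quaternion [x, y, z, w].
In Python, from rig import * gives the robot as it stands. Calls block until the motion is done:
- reach(position, orientation): joint-space move of the TCP to a pose.
- move_linear(position, feed=0.15, rotation=None, max_force=None): straight line of the TCP; rotation=None keeps the orientation; feed is the mean speed in m/s. With max_force (N) it stops when the force on the tool has changed by that much, and returns True; else False.
- movej(angles): joint-space move.
- let_go() and grasp(squeeze=None): open the fingers fully, or close them until they stop; squeeze is the grip in N (None keeps the last).
- hold(seconds).
- ik(position, orientation): joint angles nearest the present ones, or None.
- get_state(): the state.
- read_camera(name): name is "side" or "top"; returns (picture, depth): 384x512x3 uint8, red, green, blue; 384x512 float32, m along the optical axis (not along the pixel's ray), 0 where there is no reading.
- camera_params(name): a dict with "mtx" (3x3 intrinsics, pixels), "cam_to_world" (4x4, takes a point from camera to world coordinates). Camera axes: x right, y up, looking along -z (the intrinsics and any distortion apply to the point x, -y, -z); pixel columns grow to the right and rows downward; lengths in m; the calibration is good to about 2 mm. A picture is of the moment at which its call begins. camera_params takes no time and is no camera call.
A pose or a line that the arm cannot do raises PlanningError and nothing moves.
- finish_job(): hands the job in; it is judged then, once.
The state is a dict: "time": time; "joints": joint angles; "qd": joint speeds; "joint_torque": joint torques, N m; "eef_pos": TCP position; "tcp_rot": TCP orientation; "force": force on the tool from outside, world axes, zero at the start; "moment": the same for the moment, N m; "grip_width": finger opening in m; "finger_force": force on a finger pad.
Only numpy, scipy, OpenCV 4.12 (cv2) and the standard library are available. Lean on these libraries where they do the work, as an engineer would, in place of code of your own. Each camera call takes 0.05 s, during which the arm holds its last target. There are 200 camera calls.

## Working session

There is one attempt and no reset: what is moved stays moved. The work goes in short steps, each a Python script; the robot and the scene stay as the last script left them, time stands still between calls to the robot, and variables do not carry over. Pictures are saved under pics/ and viewed, at most 10 in all, crops included, and the job is handed in when it is done.

```bash
mkdir -p pics; ls; python3 - <<'E'
from rig import *
import cv2,numpy as np
for n in ("top","side"):
    im,d=read_camera(n); cv2.imwrite(f"pics/{n}0.png",im[...,::-1]); np.savez(f"{n}0.npz",im=im,d=d)
    p=camera_params(n); print(n,p["mtx"],np.round(p["cam_to_world"],4),[k for k in p])
s=get_state();print(s)
E
```

```text
pics
top [[418.17296869   0.         257.93748619]
 [  0.         418.17296869 189.34879932]
 [  0.           0.           1.        ]] [[-0.0079  0.9845 -0.1751  0.3167]
 [-0.9998 -0.0051  0.0166  0.0045]
 [ 0.0154  0.1752  0.9844  1.5589]
 [ 0.      0.      0.      1.    ]] ['mtx', 'cam_to_world']
side [[393.85594676   0.         253.43272464]
 [  0.         393.85594676 187.41565595]
 [  0.           0.           1.        ]] [[-0.9059  0.251  -0.341   0.1535]
 [-0.4234 -0.5464  0.7226  0.9618]
 [-0.0049  0.799   0.6013  0.8578]
 [ 0.      0.      0.      1.    ]] ['mtx', 'cam_to_world']
{'time': 0.1, 'joints': array([-1.33378217e+00,  1.16433343e-01,  1.44220678e+00, -4.22526991e-06,
        1.58397255e+00, -3.78327169e-02]), 'qd': array([-1.50947793e-03, -2.03396205e-03, -2.52691837e-03, -1.19955164e-03,
       -3.80807768e-05, -1.98100904e-03]), 'joint_torque': array([ 1.35939637e-03, -7.22892237e+01, -6.23864365e+01,  7.81008136e-02,
        2.29028327e-02, -9.77294985e-05]), 'eef_pos': array([ 0.1831215 , -0.64949944,  0.21797698]), 'tcp_rot': array([ 9.90572125e-01,  1.36991258e-01, -5.28104403e-05, -5.07273826e-04]), 'force': array([0.66787734, 0.70281619, 0.76422996]), 'moment': array([-0.04763239,  0.04819869,  0.00512538]), 'finger_force': 0.0, 'grip_width': 0.09311697554100393}
```

View pics/top0.png

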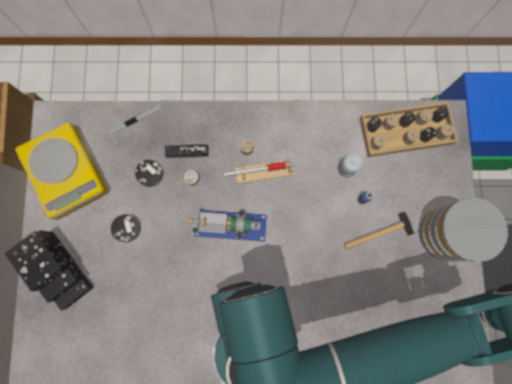

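View pics/side0.png

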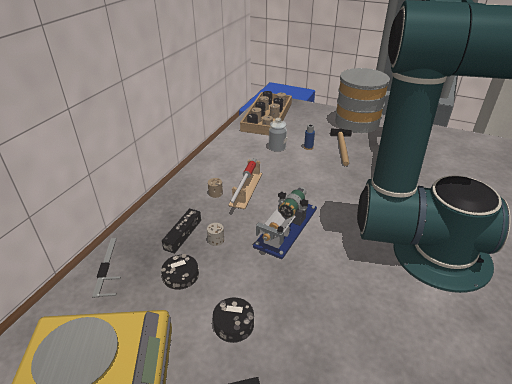

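Top: the drift lies from tip (226,175) to stub (292,163), handle at (277,167). The bench is around (232,225), hub at right, channel to the left (world +y). Both things point roughly +y. Next, enlarged crops.

```bash
python3 - <<'E'
import cv2,numpy as np
t=np.load("top0.npz")["im"][...,::-1]; s=np.load("side0.npz")["im"][...,::-1]
a=cv2.resize(t[150:250,180:305],None,fx=6,fy=6,interpolation=cv2.INTER_CUBIC)
b=cv2.resize(s[150:260,220:325],None,fx=5.4,fy=5.4,interpolation=cv2.INTER_CUBIC)
cv2.imwrite("pics/tc.png",a);cv2.imwrite("pics/sc.png",b)
E
```

```text
(no output)
```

View pics/tc.png

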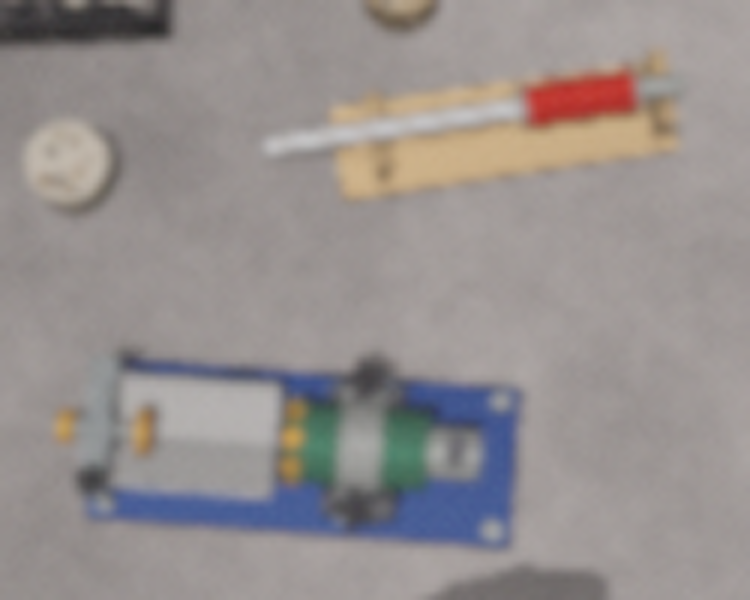

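View pics/sc.png

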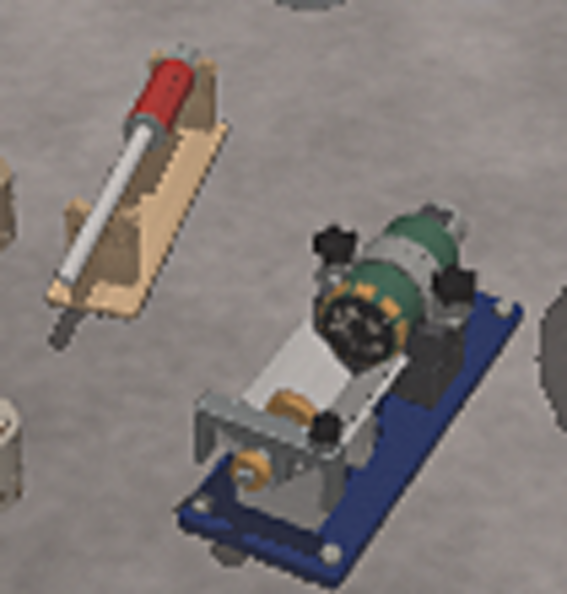

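Both crops are clear: plate corners in the top crop at about (95,515), (510,545), (520,390). Hub is at (455,450), tip at (268,145), red handle spans (528–635, 100).

```bash
cat > h.py <<'E'
import numpy as np,cv2
from rig import *
def ray(n,uv,z):
    p=camera_params(n);K=p["mtx"];T=p["cam_to_world"]
    uv=np.atleast_2d(uv).astype(float)
    d=np.c_[(uv[:,0]-K[0,2])/K[0,0],-(uv[:,1]-K[1,2])/K[1,1],-np.ones(len(uv))]@T[:3,:3].T
    o=T[:3,3]; return (o+d*((z-o[2])/d[:,2])[:,None])[:,:2]
def big(m):
    n,l,s,c=cv2.connectedComponentsWithStats(m.astype(np.uint8)); return l==1+np.argmax(s[1:,4])
def masks(im,box):
    h=cv2.cvtColor(im,cv2.COLOR_RGB2HSV).astype(int);H,S,V=h[...,0],h[...,1],h[...,2]
    b=np.zeros(H.shape,bool);b[box[1]:box[3],box[0]:box[2]]=1
    return dict(blue=b&(H>105)&(H<130)&(S>110),red=b&((H<8)|(H>172))&(S>130),
      green=b&(H>65)&(H<95)&(S>80),rod=b&(S<28)&(V>165),wood=b&(H>8)&(H<25)&(S>60))
def line(P):
    vx,vy,x,y=cv2.fitLine(P.astype(np.float32),cv2.DIST_HUBER,0,1e-5,1e-5).ravel(); return np.array([x,y]),np.array([vx,vy])*np.sign(vy)
def pix(m): return np.argwhere(m)[:,::-1]
E
python3 - <<'E'
from h import *
for n,box in (("top",(185,150,305,250)),("side",(220,150,325,260))):
    im=np.load(n+"0.npz")["im"]; M=masks(im,box)
    print(n,{k:int(v.sum()) for k,v in M.items()})
    bl=pix(big(M["blue"])); W=ray(n,bl,.012); r=cv2.minAreaRect((W*1000).astype(np.float32)); print("plate",r,cv2.boxPoints(r).round(1).tolist())
    R=big(M["red"]); W=ray(n,pix(R),.06); print("red",W.mean(0),line(W)[1])
    G=big(M["green"]); W=ray(n,pix(G),.075); print("green",W.mean(0))
    if n=="top":
        rows=M["rod"].copy(); rows[185:]=0; rb=big(rows); p=pix(rb); W=ray(n,p,.06); c,v=line(W); print("rod n",len(p),p.min(0),p.max(0),c,v,np.degrees(np.arctan2(v[0],v[1])))
        t=(W-c)@v; print("rod ends",c+v*t.max(),c+v*t.min())
        WW=ray(n,pix(R),.06); print("handle extent", np.ptp((WW-c)@v),"rod dir from handle", np.degrees(np.arctan2(*(c-WW.mean(0)))))
        w=big(M["wood"]);r=cv2.minAreaRect((ray(n,pix(w),.008)*1000).astype(np.float32));print("wood",r)
E
```

```text
top {'blue': 380, 'red': 108, 'green': 91, 'rod': 1126, 'wood': 648}
plate ((450.59033203125, -10.341838836669922), (67.75546264648438, 93.76446533203125), 79.96155548095703) [[398.5, -35.5], [490.79998779296875, -51.900001525878906], [502.70001220703125, 14.800000190734863], [410.29998779296875, 31.200000762939453]]
red [ 0.6701394  -0.08948714] [-0.14725591  0.9890984 ]
green [0.45275589 0.01916785]
rod n 323 [271 150] [304 167] [ 0.70767057 -0.13105257] [0.10051683 0.99493533] 5.7689323
rod ends [ 0.71378141 -0.07056626] [ 0.70125034 -0.19460121]
handle extent 0.06296602193025763 rod dir from handle 137.91979516609794
wood ((649.5897216796875, -45.34825134277344), (32.849082946777344, 211.997314453125), 8.465399742126465)
side {'blue': 486, 'red': 84, 'green': 38, 'rod': 253, 'wood': 714}
plate ((421.3735046386719, 84.50971984863281), (266.0638122558594, 58.28053283691406), 79.30619049072266) [[368.1000061035156, -40.79999923706055], [425.29998779296875, -51.599998474121094], [474.70001220703125, 209.8000030517578], [417.3999938964844, 220.60000610351562]]
red [ 0.66985139 -0.10776265] [-0.26133668  0.9652477 ]
green [0.45675909 0.03109428]
```

```bash
python3 - <<'E'
from h import *
for n,box in (("top",(185,200,275,250)),("side",(245,180,325,262))):
    im=np.load(n+"0.npz")["im"]; h=cv2.cvtColor(im,cv2.COLOR_RGB2HSV).astype(int)
    m=np.zeros(h.shape[:2],bool); m[box[1]:box[3],box[0]:box[2]]=1
    m&=(h[...,0]>100)&(h[...,0]<130)&(h[...,1]>80)
    m=cv2.morphologyEx(m.astype(np.uint8),cv2.MORPH_CLOSE,np.ones((9,9)))>0; m=big(m)
    p=pix(m); W=ray(n,p,.012); r=cv2.minAreaRect((W*1000).astype(np.float32)); print(n,"plate",len(p),r,cv2.boxPoints(r).round(1).tolist())
im=np.load("top0.npz")["im"].astype(float); h=cv2.cvtColor(np.load("top0.npz")["im"],cv2.COLOR_RGB2HSV).astype(float)
print("V/S along rod col 250",h[164:180,250,1:].astype(int).tolist()); print("row-175ish tip",[ (c,int(h[172:178,c,2].max())) for c in range(219,232)])
# whiteness = blue channel (wood has low blue)
P=[]
for c in range(228,266):
    a=im[160:184,c,2]; w=np.clip(a-(a.min()*0+np.median(im[195:200,200:260,2])+12),0,None)
    if w.sum()>0: P.append((c,160+(w*np.arange(24)).sum()/w.sum()))
P=np.array(P); W=ray("top",P,.06); c,v=line(W); print("rod",len(P),c,v,"resid mm",1e3*np.std((W-c)@[v[1],-v[0]]))
# handle per-column centroid, redness
Q=[]
for col in range(267,286):
    a=im[158:178,col,0]-im[158:178,col,1:].mean(1); a=np.clip(a-25,0,None)
    Q.append((col,158+(a*np.arange(20)).sum()/a.sum(),a.sum()))
Q=np.array(Q); print(Q.round(1).tolist()); k=Q[:,2]>.4*Q[:,2].max(); W2=ray("top",Q[k,:2],.06); print("handle",W2.min(0),W2.max(0),"off line mm",1e3*((W2-c)@[v[1],-v[0]]).mean()); 
# green barrel + hub centre line in top
for nm,c0,c1 in (("green",231,251),):
    G=[]
    for col in range(c0,c1):
        a=im[210:240,col]; g=np.clip(a[:,1]-a[:,0]-15,0,None)
        if g.sum()>60: G.append((col,210+(g*np.arange(30)).sum()/g.sum(),g.sum()))
    G=np.array(G); print(np.c_[G,1e3*ray("top",G[:,:2],.075)].round(1).tolist())
E
```

```text
top plate 506 ((453.2112731933594, 74.9857177734375), (243.33815002441406, 92.46065521240234), 89.59587860107422) [[406.1000061035156, -46.400001525878906], [498.6000061035156, -47.0], [500.29998779296875, 196.3000030517578], [407.79998779296875, 197.0]]
side plate 737 ((454.3299560546875, 82.38764953613281), (266.9344177246094, 99.53496551513672), 85.19404602050781) [[393.6000061035156, -46.400001525878906], [492.70001220703125, -54.79999923706055], [515.0999755859375, 211.1999969482422], [415.8999938964844, 219.60000610351562]]
V/S along rod col 250 [[21, 161], [50, 175], [75, 195], [76, 197], [49, 192], [12, 192], [3, 195], [10, 180], [53, 170], [82, 187], [83, 200], [80, 203], [83, 204], [83, 203], [82, 203], [84, 200]]
row-175ish tip [(219, 155), (220, 155), (221, 155), (222, 156), (223, 163), (224, 179), (225, 190), (226, 189), (227, 187), (228, 189), (229, 192), (230, 195), (231, 194)]
rod 38 [ 0.6580373  -0.00506853] [-0.1461726  0.9892591] resid mm 0.42482749625272553
[[267.0, 170.1, 298.0], [268.0, 168.6, 579.5], [269.0, 168.2, 784.0], [270.0, 168.0, 850.5], [271.0, 167.8, 
[... 151 characters left out ...]
0, 166.7, 847.0], [279.0, 166.6, 840.0], [280.0, 166.5, 821.5], [281.0, 166.5, 819.5], [282.0, 166.3, 828.0], [283.0, 166.1, 832.5], [284.0, 166.1, 752.0], [285.0, 166.9, 503.0]]
handle [ 0.6606317  -0.12100879] [ 0.66997324 -0.0583375 ] off line mm -4.411221010464256
[[231.0, 226.1, 242.0, 448.9, 76.1], [232.0, 224.4, 347.0, 454.7, 72.6], [233.0, 224.0, 345.0, 456.2, 69.0], [234.0, 223.9, 309.0, 456.4, 65.5], [235.0, 223.0, 177.0, 459.6, 61.9], [244.0, 225.4, 167.0, 451.0, 30.0], [245.0, 225.0, 301.0, 452.3, 26.5], [246.0, 225.2, 331.0, 451.5, 22.9], [247.0, 225.8, 349.0, 449.6, 19.4], [248.0, 226.1, 364.0, 448.4, 15.8], [249.0, 226.1, 352.0, 448.3, 12.3], [250.0, 226.2, 235.0, 448.2, 8.7]]
```

```bash
python3 - <<'E'
from h import *
im=np.load("top0.npz")["im"]; S=cv2.cvtColor(im,cv2.COLOR_RGB2HSV)[...,1].astype(float); B=im[...,2].astype(float)-im[...,0]
def cross(a,o,th,rev=False):
    i=np.where((a[:-1]>th)!=(a[1:]>th))[0]
    if len(i)==0: return None
    i=i[-1] if rev else i[0]; return o+i+(th-a[i])/(a[i+1]-a[i])
L={}
for nm,cols,r0,r1,rev in (("low",range(202,260),228,247,True),("up",list(range(203,232))+list(range(252,264)),203,222,False)):
    P=[(c,cross(B[r0:r1,c],r0,25,rev)) for c in cols]; P=np.array([p for p in P if p[1]],float)
    W=ray("top",P,.012); c,v=line(W); res=(W-c)@[v[1],-v[0]]
    k=abs(res)<.003; c,v=line(W[k]); L[nm]=(c,v); print(nm,k.sum(),len(P),c,v,np.degrees(np.arctan2(v[0],v[1])))
P=[(cross(B[r,240:275],240,25,True),r) for r in range(217,240)];P=np.array([p for p in P if p[0]],float);W=ray("top",P,.012);print("right end",W[:,0].round(4),W[:,1].round(4))
for nm,p,z in (("tip",(223.7,174.6),.06),("hubend",(259.9,225.4),.075),("handle",(276.3,167.05),.06)): print(nm,ray("top",p,z))
im2=np.load("side0.npz")["im"]; M=masks(im2,(220,150,325,260))
def s(u,v): return ((u+.5)/5.4-.5+220,(v+.5)/5.4-.5+150)
for nm,p,z in (("tip",s(65,283),.06),("handle",s(162,95),.06),("crown",s(358,318),.075),("anvil",s(253,470),.075)): print("side",nm,ray("side",p,z))
for nm,p in (("stop",(97,430)),("anvilface",(153,430)),("crownface",(284,440))):print("top",nm,ray("top",((p[0]+.5)/6-.5+180,(p[1]+.5)/6-.5+150),.075))
print(grab:=None)
q=ik([.666,-.09,.25],[0.997,-0.07,0,0]); print(q)
E
```

```text
low 58 58 [0.41033274 0.09733838] [0.0779326 0.9969586] 4.4697413
up 39 41 [0.50863665 0.09527104] [0.07889107 0.9968832 ] 4.524827
right end [0.4874 0.4837 0.4799 0.4762 0.4725 0.4688 0.4651 0.4614 0.4577 0.454
 0.4503 0.4466 0.4429 0.4392 0.4355 0.4318 0.4282 0.4245 0.4208 0.4171
 0.4135 0.4098 0.4061] [-0.049  -0.0496 -0.0502 -0.0497 -0.0494 -0.049  -0.049  -0.0486 -0.0483
 -0.0481 -0.0481 -0.0478 -0.0476 -0.0473 -0.0471 -0.0464 -0.046  -0.0459
 -0.0458 -0.0452 -0.0444 -0.0434 -0.0433]
tip [[0.63882072 0.10412799]]
hubend [[ 0.45064007 -0.02642163]]
handle [[ 0.66631236 -0.08895533]]
side tip [[0.63656138 0.10272022]]
side handle [[ 0.67004034 -0.10154135]]
side crown [[0.46067922 0.07701541]]
side anvil [[0.46566635 0.21568165]]
top stop [[0.46686238 0.20110734]]
top anvilface [[0.46665077 0.16805167]]
top crownface [[0.460226   0.09060627]]
None
[-1.72273956e-01  1.03286126e-01  1.40500312e+00 -4.44089210e-16
  1.63330341e+00  1.53871358e+00]
```

Two-view check: tip–handle distance is 195.0 mm, as specified. The plate is 98 mm wide, the bench axis is turned 4.5° and the drift 8.3°. I'll go and grasp.

```bash
cat >> h.py <<'E'
from scipy.spatial.transform import Rotation as Ro
import json
def quat(th,s=1):  # th: world angle of rod direction; tool down, tool x = s*rod
    x=s*np.array([np.cos(th),np.sin(th),0]);z=np.array([0,0,-1.]);return Ro.from_matrix(np.c_[x,np.cross(z,x),z]).as_quat()
def d2(th): return np.array([np.cos(th),np.sin(th),0])
TD=np.radians(90+8.3); TB=np.radians(90-4.5)
DR=np.array([.6663,-.0890,.06]); HUB=np.array([.4497,-.0245,.075])
GO=.010   # grasp point ahead of drift origin
Z19=np.array([0,0,-.019])
def F(): s=get_state(); return s["force"].round(2)
E
python3 - <<'E'
from h import *
for s in (1,-1):
    for p,t in ((DR+GO*d2(TD)+Z19,TD),(HUB+(-.22+GO)*d2(TB)+Z19,TB),(HUB+(-.05+GO)*d2(TB)+Z19,TB)):
        print(s,ik(p,quat(t,s)).round(2))
q=quat(TD,-1) if abs(ik(DR,quat(TD,-1))[5])<abs(ik(DR,quat(TD,1))[5]) else quat(TD,1)
p=DR+GO*d2(TD)+Z19
reach(p+[0,0,.16],q)
move_linear(p+[0,0,.03],feed=.15); move_linear(p,feed=.05,max_force=8)
s=get_state(); print(s["time"],s["eef_pos"],F())
grasp(5); s=get_state(); print(s["grip_width"],s["finger_force"],F(),s["moment"])
im,d=read_camera("top"); cv2.imwrite("pics/g.png",im[...,::-1])
E
```

```text
1 [-0.16  0.2   1.64 -0.    1.3  -0.3 ]
1 [-0.55 -0.2   2.01 -0.    1.32 -0.47]
1 [-0.2  -0.3   2.1  -0.    1.34 -0.12]
-1 [-0.16  0.2   1.64 -0.    1.3   2.84]
-1 [-0.55 -0.2   2.01 -0.    1.32  2.67]Traceback (most recent call last):
  File "<stdin>", line 4, in <module>
AttributeError: 'NoneType' object has no attribute 'round'
```

```bash
python3 - <<'E'
from h import *
q=quat(TD); p=DR+GO*d2(TD)+Z19
reach(p+[0,0,.16],q)
move_linear(p+[0,0,.03],feed=.15); print(move_linear(p,feed=.05,max_force=8))
s=get_state(); print(s["time"],s["eef_pos"],F())
grasp(5); s=get_state(); print(s["time"],s["grip_width"],s["finger_force"],F(),s["moment"].round(3))
E
```

```text
False
4.5083 [ 0.66497641 -0.07912824  0.04116058] [ 0.07  0.01 -0.1 ]
5.6 0.026567236272294893 4.9978230204818885 [5.18 0.11 2.25] [ 0.123 -1.089 -0.023]
```

```bash
python3 - <<'E'
from h import *
n=np.array([np.sin(TD),-np.cos(TD),0])  # +x side normal
for i in range(5):
    s=get_state(); f=s["force"]@n
    print(s["eef_pos"].round(5),s["grip_width"].round(5),F(),s["moment"].round(3))
    if abs(f)<.8: break
    move_linear(s["eef_pos"]+n*np.sign(f)*.0007,feed=.01); hold(.15)
E
```

```text
Traceback (most recent call last):
AttributeError: 'float' object has no attribute 'round'
```

```bash
python3 - <<'E'
from h import *
n=np.array([np.sin(TD),-np.cos(TD),0])
for i in range(6):
    s=get_state(); f=s["force"]@n
    print(s["eef_pos"].round(5),round(s["grip_width"],5),F(),s["moment"].round(3))
    if abs(f)<.8: break
    move_linear(s["eef_pos"]+n*np.sign(f)*.0007,feed=.01); hold(.15)
E
```

```text
[ 0.66579 -0.07902  0.04171] 0.02657 [5.18 0.11 2.25] [ 0.123 -1.089 -0.023]
[ 0.66632 -0.07893  0.04151] 0.02654 [-0.49 -0.42 -1.12] [-0.032 -0.059 -0.037]
```

```bash
python3 - <<'E'
from h import *
grasp(45); hold(.2); s=get_state(); print(s["eef_pos"].round(5),round(s["grip_width"],5),F(),s["moment"].round(3))
json.dump(dict(p=list(s["eef_pos"]),q=list(s["tcp_rot"])),open("place.json","w"))
move_linear(s["eef_pos"]+[0,0,.10],feed=.08)
P=HUB+(-.22+GO)*d2(TB)+Z19
print(F())
move_linear([P[0],P[1],.145],feed=.2,rotation=quat(TB))
move_linear(P,feed=.08); hold(.2)
s=get_state(); print(s["time"],s["eef_pos"].round(5),P,F(),s["moment"].round(3))
for n in ("top","side"):
    im,d=read_camera(n); np.savez(n+"1.npz",im=im,d=d)
t=np.load("top1.npz")["im"][...,::-1]; s=np.load("side1.npz")["im"][...,::-1]
cv2.imwrite("pics/t1.png",cv2.resize(t[195:260,210:335],None,fx=6,fy=6,interpolation=cv2.INTER_CUBIC))
cv2.imwrite("pics/s1.png",cv2.resize(s[130:250,250:370],None,fx=5,fy=5,interpolation=cv2.INTER_CUBIC))
E
```

```text
[ 0.66647 -0.07894  0.04167] 0.02593 [-0.05 -0.49 -1.56] [-0.027 -0.09   0.041]
[ 0.31 -0.52 -0.71]
10.9 [ 0.43339 -0.23395  0.05636] [ 0.43322359 -0.23385264  0.056     ] [-0.5  -0.05 -1.49] [-0.011 -0.114  0.004]
```

View pics/t1.png

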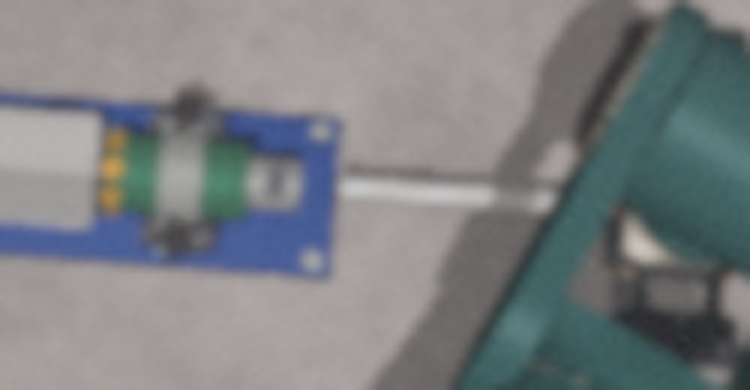

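View pics/s1.png

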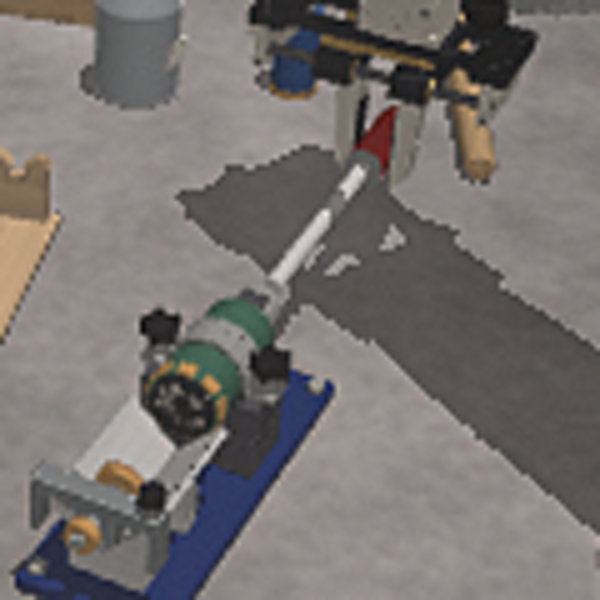

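Top: tip at crop (340,186), in line with the hub mouth at (302,183). Side: the rod is aimed at the hub with a small gap. I'll check the camera offset numerically, then insert with feel.

```bash
python3 - <<'E'
from h import *
im=np.load("top1.npz")["im"].astype(float); V=im.mean(2)
P=[]
for c in range(268,290):
    a=V[220:236,c]; bg=np.median(V[[222,223,233,234],c]); w=np.clip(a-bg-15,0,None)
    if w.sum()>20: P.append((c,220+(w*np.arange(16)).sum()/w.sum()))
W=ray("top",P,.075); u=d2(TB)[:2]; n=np.array([u[1],-u[0]])
print("rod lateral vs hub axis mm",(1e3*(W-HUB[:2])@n).round(1), "expected",1e3*(get_state()["eef_pos"][:2]-HUB[:2])@n)
t=[]
im0=np.load("top0.npz")["im"].astype(float); B=im0[...,2]-im0[...,0]
for c in range(252,259):
    a=B[212:238,c]; k=np.where(a<20)[0]; k=k[(k>4)&(k<22)]; w=np.clip(30-a,0,None); w[:5]=0; w[21:]=0
    t.append((c,212+(w*np.arange(26)).sum()/w.sum()))
print("hub lateral",(1e3*(ray("top",t,.075)-HUB[:2])@n).round(1))
E
```

```text
rod lateral vs hub axis mm [0.6 0.5 1.5 1.6 1.6 1.6 1.7 1.4 0.7 0.7 0.6 0.7 0.8 1.  1.2 1.4 1.6 1.7
 1.3 4.6 5.7 6.1] expected 0.08940895872908783
hub lateral [1.3 1.4 1.4 1.3 1.1 1.4 2.2]
```

```bash
cat >> h.py <<'E'
def at(tip,lat=0,dz=0,zt=.0564):  # TCP target for tip depth (m past hub mouth)
    u=d2(TB); n=np.array([u[1],-u[0],0]); p=HUB+(tip-.195+GO)*u+lat*n; p[2]=zt+dz; return p
def rep():
    s=get_state(); u=d2(TB); n=np.array([u[1],-u[0],0]); e=s["eef_pos"]-HUB; f=s["force"]
    print("t %.1f tip %.1f lat %.2f z %.2f | F ax %.2f lat %.2f z %.2f M %s"%(s["time"],1e3*(e@u+.195-GO),1e3*(e@n),1e3*s["eef_pos"][2],f@u,f@n,f[2],s["moment"].round(2)))
E
python3 - <<'E'
from h import *
rep(); move_linear(at(-.004),feed=.05); rep()
for d in (.002,.006,.012,.020,.030,.042):
    c=move_linear(at(d),feed=.012,max_force=3); rep()
    if c: print("contact"); break
E
```

```text
t 11.0 tip -25.1 lat 0.09 z 56.21 | F ax -0.25 lat -0.73 z -0.61 M [-0.01 -0.07  0.02]
t 11.6 tip -3.8 lat 0.10 z 56.51 | F ax 0.03 lat 0.35 z -0.77 M [-0.06 -0.08 -0.02]
t 12.2 tip 2.0 lat 0.03 z 56.43 | F ax -0.31 lat -0.86 z -1.68 M [-0.07 -0.08 -0.09]
t 12.7 tip 6.0 lat 0.03 z 56.43 | F ax 0.10 lat -0.10 z -0.98 M [-0.   -0.03  0.  ]
t 13.3 tip 12.1 lat 0.02 z 56.40 | F ax 0.04 lat -0.09 z -1.64 M [-0.1  -0.08 -0.05]
t 14.2 tip 20.0 lat 0.02 z 56.43 | F ax 0.49 lat 0.02 z -1.89 M [ 0.   -0.08 -0.01]
t 15.2 tip 30.0 lat 0.01 z 56.42 | F ax -0.15 lat 0.19 z -1.69 M [-0.06 -0.09 -0.06]
t 16.3 tip 41.9 lat 0.01 z 56.40 | F ax -0.17 lat -0.07 z -1.43 M [-0.01 -0.1  -0.03]
```

```bash
python3 - <<'E'
from h import *
print(move_linear(at(.054),feed=.02,max_force=3)); rep()
print(move_linear(at(.072),feed=.008,max_force=3)); rep()
E
```

```text
False
t 17.1 tip 54.0 lat 0.02 z 56.43 | F ax 0.24 lat 0.21 z -1.23 M [-0.01 -0.1  -0.04]
True
t 17.9 tip 58.0 lat -0.26 z 56.01 | F ax -3.45 lat 0.40 z -1.44 M [-0.57 -0.11 -0.04]
```

```bash
python3 - <<'E'
from h import *
for d in (.064,.072,.082,.092,.100):
    c=move_linear(at(d),feed=.012,max_force=16); rep()
    if c: print("stop");break
E
```

```text
t 18.6 tip 62.8 lat -0.01 z 56.49 | F ax -11.84 lat -0.76 z -0.74 M [-2.26  0.12 -0.01]
t 19.4 tip 70.8 lat -0.02 z 56.49 | F ax -13.29 lat 0.71 z -0.35 M [-2.31  0.11 -0.06]
t 20.4 tip 80.7 lat -0.05 z 56.43 | F ax -14.67 lat 0.72 z -1.42 M [-2.44  0.09  0.03]
t 21.4 tip 90.7 lat -0.05 z 56.44 | F ax -14.86 lat -0.52 z -1.50 M [-2.46  0.15 -0.01]
t 22.2 tip 98.8 lat -0.09 z 56.38 | F ax -14.61 lat -0.38 z -1.22 M [-2.4   0.2  -0.01]
```

```bash
python3 - <<'E'
from h import *
for d in (.104,.107,.110):
    c=move_linear(at(d),feed=.008,max_force=6); rep()
    if c: print("stop")
for k in range(6):
    c=move_linear(at(.116+.006*k),feed=.010,max_force=3.5); rep()
    if c: print("stop");break
E
```

```text
t 22.6 tip 102.8 lat -0.47 z 55.89 | F ax 0.24 lat 0.01 z -2.44 M [-0.05 -0.08  0.05]
stop
t 23.4 tip 107.1 lat -0.05 z 56.37 | F ax -0.98 lat -1.98 z -1.34 M [-0.29  0.1   0.07]
t 23.9 tip 110.1 lat -0.03 z 56.39 | F ax -1.10 lat -1.26 z -1.82 M [-0.21  0.15  0.14]
t 24.6 tip 116.2 lat 0.00 z 56.39 | F ax -0.18 lat -1.46 z -0.32 M [-0.18  0.18  0.13]
t 25.4 tip 122.1 lat 0.02 z 56.41 | F ax -1.03 lat -2.11 z -2.05 M [-0.13  0.2   0.17]
t 26.1 tip 128.1 lat 0.00 z 56.39 | F ax -0.60 lat -1.68 z -1.03 M [-0.16  0.19  0.09]
t 26.6 tip 132.8 lat -0.37 z 56.00 | F ax -1.64 lat 0.50 z -1.68 M [-0.34  0.    0.01]
stop
```

```bash
python3 - <<'E'
from h import *
t=.1330
for k in range(8):
    move_linear(at(t,-.0002),feed=.004,max_force=5); hold(.15); rep()
    s=get_state()
    if -(s["force"]@d2(TB))>3: break
    t+=.0002
for k in range(3): hold(.4); rep()
im,d=read_camera("top"); cv2.imwrite("pics/t2.png",cv2.resize(im[195:260,180:305,::-1],None,fx=6,fy=6,interpolation=cv2.INTER_CUBIC))
E
```

```text
t 27.2 tip 132.9 lat -0.21 z 56.39 | F ax -4.36 lat -0.40 z -1.91 M [-0.89  0.1   0.08]
t 27.6 tip 132.9 lat -0.20 z 56.40 | F ax -5.15 lat -0.13 z -1.79 M [-0.93  0.07  0.16]
t 28.0 tip 132.9 lat -0.23 z 56.38 | F ax -6.14 lat -0.58 z -2.30 M [-1.01  0.11  0.08]
t 28.4 tip 132.9 lat -0.24 z 56.35 | F ax -4.76 lat -0.47 z -1.84 M [-0.89  0.09  0.08]
```

View pics/t2.png

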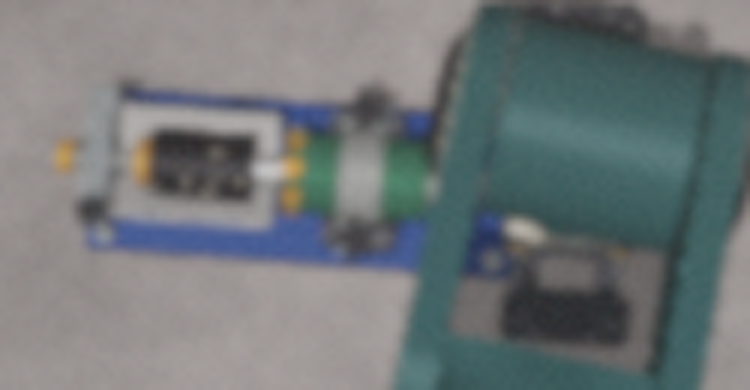

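Core spans crop (150–252, 165), bearing on the brass anvil at 143, well clear of the crown at 295. The rod tip is visible between. Next I withdraw the rod and put it back.

```bash
python3 - <<'E'
from h import *
pl=json.load(open("place.json")); p=np.array(pl["p"]); q=pl["q"]
for d,f in ((.12,.02),(.05,.04),(.006,.04),(-.03,.04)):
    c=move_linear(at(d,-.0001),feed=f,max_force=6); rep()
    if c: print("contact"); break
else:
    s=get_state(); move_linear(s["eef_pos"]+[0,0,.09],feed=.15)
    move_linear(p+[0,0,.10],feed=.2,rotation=q); move_linear(p+[0,0,.015],feed=.1); hold(.3)
    s=get_state(); print(s["time"],(s["eef_pos"]-p).round(5),s["tcp_rot"]-q,F())
    for n in ("top","side"):
        im,d=read_camera(n); np.savez(n+"2.npz",im=im)
E
```

```text
t 29.2 tip 120.0 lat -0.09 z 56.41 | F ax 0.01 lat 0.02 z -1.96 M [-0.14 -0.02  0.05]
t 31.1 tip 50.1 lat -0.08 z 56.41 | F ax 0.99 lat 0.09 z -1.63 M [-0.03  0.01 -0.01]
t 32.4 tip 6.1 lat -0.08 z 56.44 | F ax -0.01 lat 0.52 z -1.82 M [-0.07 -0.05 -0.02]
t 33.4 tip -29.9 lat -0.10 z 56.39 | F ax 0.38 lat -0.29 z -1.19 M [-0.1  -0.11  0.03]
37.0583 [ 1.30e-04 -1.00e-05  1.54e-02] [-9.54193955e-06  8.21422573e-06  1.38998355e-04  2.18232373e-04] [-0.16 -0.51 -2.16]
```

Drawn out cleanly. Now I lower it into the notches, settle on a light grip and release.

```bash
python3 - <<'E'
from h import *
pl=json.load(open("place.json")); p=np.array(pl["p"])
n=np.array([np.sin(TD),-np.cos(TD),0])
print(move_linear(p+[0,0,.003],feed=.03,max_force=4),F())
print(move_linear(p-[0,0,.0003],feed=.008,max_force=4)); hold(.2)
s=get_state(); print((s["eef_pos"]-p).round(5),F(),s["moment"].round(3))
grasp(4); hold(.2); s=get_state(); print(s["time"],(s["eef_pos"]-p).round(5),round(s["grip_width"],4),F(),s["moment"].round(3))
E
```

```text
False [ 0.66  1.16 -1.39]
False
[-0.0e+00  2.0e-05 -3.1e-04] [-0.17 -0.04 -0.61] [-0.053 -0.145  0.051]
38.8833 [ 0.0e+00 -5.0e-05 -3.2e-04] 0.0262 [-0.42  0.87 -0.64] [-0.029 -0.115 -0.005]
```

```bash
python3 - <<'E'
from h import *
let_go(); hold(.2); s=get_state(); print(s["grip_width"],F())
move_linear(s["eef_pos"]+[0,0,.16],feed=.12)
reach([0.183,-0.65,0.25],[0.9906,0.137,0,0]); hold(.3); print(get_state()["time"])
im,_=read_camera("top"); im2,_=read_camera("side")
o=np.load("top0.npz")["im"]
a=cv2.resize(im[150:250,180:305,::-1],None,fx=3.2,fy=3.2,interpolation=cv2.INTER_CUBIC); b=cv2.resize(im2[150:260,220:325,::-1],None,fx=3.6,fy=3.6,interpolation=cv2.INTER_CUBIC)
h=max(a.shape[0],b.shape[0]); c=np.zeros((h,a.shape[1]+b.shape[1],3),np.uint8); c[:a.shape[0],:a.shape[1]]=a; c[:b.shape[0],a.shape[1]:]=b
cv2.imwrite("pics/end.png",c); print(c.shape)
df=(np.abs(im[155:185,215:300].astype(int)-o[155:185,215:300]).max(2)>40).sum(); print("changed px near drift",df)
s0=np.load("side0.npz")["im"]; 
for n,x in (("top",o),("top",im),("side",s0),("side",im2)):
    R=big(masks(x,(220,150,325,260) if n=="side" else (185,150,305,250))["red"]); print(n,ray(n,pix(R),.06).mean(0).round(4))
E
```

```text
0.09250906975541656 [-0.03  0.44 -0.04]
44.6667
(396, 778, 3)
changed px near drift 0
top [ 0.6701 -0.0895]
top [ 0.6701 -0.0895]
side [ 0.6699 -0.1078]
side [ 0.6699 -0.1078]
```

View pics/end.png

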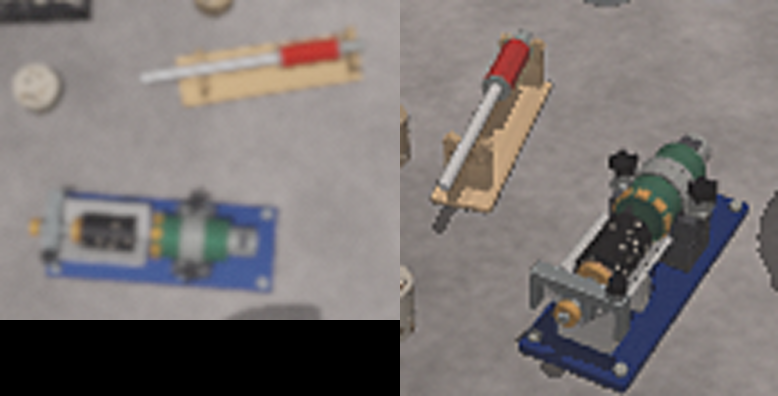

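The drift lies in its notches exactly as it started: handle at (310,52), with no pixels changed around it. The core rests against the anvil at (108,231), clear of the bit.

```bash
python3 -c "
from rig import *
print(finish_job())"
```

```text
the job is handed in; nothing more can be done
None
```

The job is handed in at about 45 s of the 72 s allowed: the core was pressed out against the anvil, clear of the bit, and held at about 5 N, and the drift is back in its notches as found; I only looked closely at the bench and rest area at the end.

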